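# Flip the walnut tray's marker to green

### The arm

A 7-joint arm with a two-finger parallel gripper is mounted at the origin on the work surface. World frame = base frame: x ahead of the robot, y to its left, z up, the work surface at z = 0. Lengths are in m, angles in rad, forces in N, time in s.
With the tool pointing down it reaches from about 0.425 to 0.925 m from the base axis. Payload 6.8 kg.
Tool frame: the origin (TCP) lies at the very end of the fingers, on their centre line; the grasp point (between the pads) lies 19 mm behind it; z points along the fingers, x is the direction in which the jaws open and shut, and the axes are right-handed (so a half turn about z gives the same grasp; the last joint's range is limited). The gripper opens to 85 mm and grips with 20 to 120 N. Pads are 22 mm wide; open, the fingers measure 114 mm over their backs; the gripper's body (76 mm by 85 mm) begins 54 mm behind the grasp point. The pads swing forward as they close: fully open they stand 13 mm farther back than shut.
Start: joints at [1.056, 0.477, 0.022, 1.555, -0.011, 1.109, -0.083], TCP at [0.267, -0.62, 0.231] pointing down, gripper open.
Joint ranges: [-2.96, 2.96], [-0.34, 2.1], [-1.41, 1.46], [0.24, 2.44], [-1.37, 4.51], [0.17, 1.92], [-2.96, 2.96]. Speed limits (rad/s): [2.39, 2.39, 3.14, 3.14, 3.14, 3.14, 3.14].

### API

Orientations are given as a rotation vector (axis times angle).
In Python, from bench import get_obs, imaging, hand_in gives the robot as it stands.
- The arm moves only by the tool send_rows, never from a script. Its argument "motion" is a list of rows, each an object with "dp": the shift along the world's x, y, z in m, a list of three; "rot": the turn, a rotation vector about the world's x, y, z in rad, a list of three; "grip": the finger opening in m, from 0 to 0.0854. In form: [{"dp": [dx, dy, dz], "rot": [ax, ay, az], "grip": grip}, ...]. A call has 1 to 20 rows; each row shifts and turns the pose as measured when the row begins; what a row does not reach is not made up. A row lasts 1/8 s, in which the tool goes at most 62.5 mm and 10.7 degrees, less where a joint would pass 70% of its speed; a pose out of reach is approached as far as the arm can. A call is refused whole if a number of a shift passes 0.0625 or a number of a turn 0.188, either way. A call with a gripper value outside its range is refused whole. The fingers move at their own pace and stop on an object; "grip_force" is the grip in N (left out, the last holds). Time passes only in rows, so rows that do not move let the fingers close. It gives the time, the measured TCP pose, the force and the opening at its end, in the units of the state.
- get_obs(): the state, without advancing time (a new reading comes with each control period).
- imaging.grab_frame(name): name is "scene" or "side" or "wrist"; returns a dict with "img" (384x512x3 uint8, red, green, blue), "fx", "fy", "cx", "cy" (pixels), "R" (3x3) and "t" (3): a world point X has camera coordinates R X + t. Camera axes: x right, y down, z forward; pixel columns grow to the right and rows downward; lengths in m; the calibration is good to about 2 mm. A picture is of the moment at which its call begins. There is no depth.
- hand_in(): hands the job in, once; it reports no verdict.
The state is a dict: "clock": time; "joints": joint angles; "qvel": joint speeds; "tau": joint torques, N m; "tcp_pos": TCP position; "orientation": TCP orientation; "contact_force": force on the tool from outside, world axes, zero at the start; "moment": the same for the moment, N m; "grip_width": finger opening in m.
Only numpy, scipy, OpenCV 4.12 (cv2) and the standard library are available. Lean on these libraries where they do the work, as an engineer would, in place of code of your own. Each camera call takes 0.05 s, during which the arm holds its last target. There are 200 camera calls.

### The job

The tray with the walnuts is sorted: turn the marker in front of it from red to green by pushing its paddle with the fingertips up and over its pivot, then down until it lies level on the other side with the green face up. Push gently and do not pinch it or shift its stand. Do not touch the empty tray's marker, and leave everything else where it is.

Things in the scene. Friction and masses are not known exactly. Their poses are not given: they have to be found in the camera images.
- marker_walnut: loose marker stand in front of the tray that holds the walnuts: steel base plate 180 x 100 x 12 mm, about 1 kg in all, with two wooden posts (22 x 10 mm, outer faces 31 mm either side of the middle, tops 110 mm above the table) carrying a paddle on a level pivot. Origin: centre of the underside of the plate; x points the way the paddle is to go over (roughly to the robot's left), y along the pivot and away from the tray, z up
- walnut_pivot (a point): middle of the pivot axis of the walnut tray's marker, 100 mm above the table over the base plate's centre; the axis runs along the stand's y. Below the level paddle the space is free down to the base plate, but for a small stop plate reaching 22 mm either way from the pivot, 9 to 13 mm below it
- walnut_edge (a point): middle of the free edge of the walnut tray's paddle, 90 mm from the pivot axis, half-way through its thickness. The paddle is a round tag on a neck, 6 mm thick in all: disc 68 mm across, its centre 56 mm from the pivot axis, neck 30 mm wide; one face red, the other green. 
- paddle_walnut (a joint): walnut tray's paddle angle. At 0 it sticks out level to the stand's -x, red up; it grows as the free edge rises, pi/2 is straight up, pi is level over +x, green up. Stops at 0 and at 3.29 (8 degrees past level); starts between 0 and 0.35. The pivot is stiff (0.045 N m friction, paddle 50 g): the paddle stays wherever it is left; about 1 N at the edge turns it
- marker_empty: the identical marker stand in front of the empty tray (origin and axes as for marker_walnut); its red paddle is to be left alone
- paddle_empty (a joint): angle of the empty tray's paddle, same sense; it starts between 0 and 0.35 and must not be touched
- tray_walnut: loose open plywood tray 130 x 130 x 40 mm, walls 5 mm, with four walnuts in it (each 36 mm across and high); it stands about 140 mm beyond its marker stand's origin, seen from the robot (along the stand's -y). Origin: centre of the underside
- tray_empty: the same tray without anything in it, behind the other marker stand. Origin: centre of the underside
- glue: yellow glue stick with a blue cap, standing upright nearer the robot than the markers, 28 mm across, 95 mm high; origin at the centre of its foot; bystander
- bowl: black plastic bowl of acorns, 116 mm across, 55 mm high; origin at the centre of its foot; bystander
- mug: blue mug, 78 mm across, 92 mm high, with a handle; origin at the centre of its foot; bystander
- walnut0: a loose walnut in the walnut tray, 36 mm across and high, origin at the centre of its foot
- walnut1: a loose walnut in the walnut tray, 36 mm across and high, origin at the centre of its foot
- walnut2: a loose walnut in the walnut tray, 36 mm across and high, origin at the centre of its foot
- walnut3: a loose walnut in the walnut tray, 36 mm across and high, origin at the centre of its foot
Mind the look-alikes: they are no part of the job. What is shaped like the marker_walnut but pink or turquoise is not meant.

How it is judged:
By the outcome, as a careful person would: the job done as asked, in the order asked, and still so for the second after the job is handed in, with the robot touching nothing.
It also fails if it takes over 48 s, if anything falls off the work surface, if the arm or the gripper's body presses on something with over 40 N, if the wrist force passes 120 N, or if a joint passes its speed limit or range.

## Working session

There is one attempt and no reset: what is moved stays moved. The work goes in short steps, Python scripts to look and compute and a tool call to move; the robot and the scene stay as the last step left them, time stands still between calls to the robot, and variables do not carry over. Pictures are saved under pics/ and viewed, about 8 in all and at most 12, crops included, and the job is handed in when it is done.

Besides the shell and the picture viewer there is one more tool, called after ">>>" as a command line: name --argument value ..., lists and objects as JSON in quotes. send_rows: Moves the arm, as the interface text tells. Its arguments: {"type":"object","properties":{"motion":{"type":"array","items":{"type":"object","properties":{"dp":{"type":"array","items":{"type":"number"}},"rot":{"type":"array","items":{"type":"number"}},"grip":{"type":"number"}}}},"grip_force":{"type":"number"}},"required":["motion"]}

```bash
mkdir -p pics; ls; cat > h.py <<'E'
import numpy as np,cv2
from bench import get_obs,imaging,hand_in
def grab(n,f):
    d=imaging.grab_frame(n); np.savez('pics/'+f+'.npz',**d)
    cv2.imwrite('pics/'+f+'.png',d['img'][:,:,::-1]); return d
def ray(d,u,v):
    R=np.array(d['R']);t=np.array(d['t']);c=-R.T@t
    r=R.T@np.array([(u-d['cx'])/d['fx'],(v-d['cy'])/d['fy'],1]);return c,r
def atz(d,u,v,z):
    c,r=ray(d,u,v);return c+r*(z-c[2])/r[2]
def proj(d,X):
    p=np.array(d['R'])@np.array(X)+np.array(d['t']);return np.array([d['fx']*p[0]/p[2]+d['cx'],d['fy']*p[1]/p[2]+d['cy']])
def tri(obs):
    A=np.zeros((3,3));b=np.zeros(3)
    for d,u,v in obs:
        c,r=ray(d,u,v);r=r/np.linalg.norm(r);P=np.eye(3)-np.outer(r,r);A+=P;b+=P@c
    return np.linalg.solve(A,b)
E
python3 - <<'E'
from h import *
a=grab('scene','s0');b=grab('side','d0')
for d in(a,b):
    c,r=ray(d,256,192);print(c.round(3),r.round(3),d['fx'])
o=get_obs();print(o)
cv2.imwrite('pics/both.png',cv2.resize(np.hstack([a['img'],b['img']])[:,:,::-1],(800,300),interpolation=cv2.INTER_AREA))
E
```

```text
pics
[1.212 0.696 0.889] [-0.557 -0.551 -0.622] 437.3537604189016
[-0.32  -1.018  0.805] [ 0.552  0.688 -0.471] 434.9249664849305
{'clock': 0.1, 'joints': array([ 1.05594481,  0.47771639,  0.0223582 ,  1.55631836, -0.01150936,
        1.10929437, -0.08309092]), 'qvel': array([-0.001023  , -0.00277479,  0.00214289, -0.00201062, -0.00014385,
       -0.00062731,  0.00174055]), 'tau': array([ 3.93383714e-03, -5.97761786e+01,  1.61338560e+00, -2.81959569e+01,
        1.28089284e-02,  5.01219954e-03, -2.98145073e-05]), 'tcp_pos': array([ 0.26683033, -0.61946097,  0.23043838]), 'orientation': array([-2.62369063e+00,  1.72653164e+00,  2.20357063e-03]), 'contact_force': array([-0.15813612,  0.5229038 ,  0.37485419]), 'moment': array([-0.03382248, -0.00371243,  0.0049874 ]), 'grip_width': 0.08555034836542426}
```

View pics/s0.png

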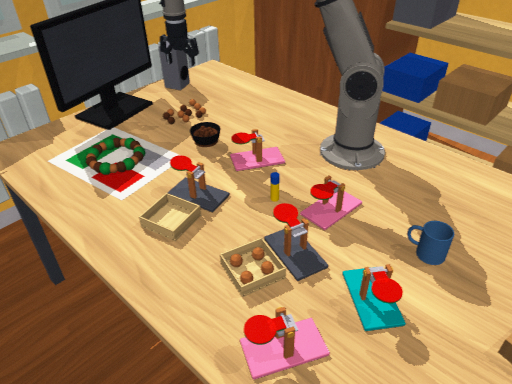

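View pics/d0.png

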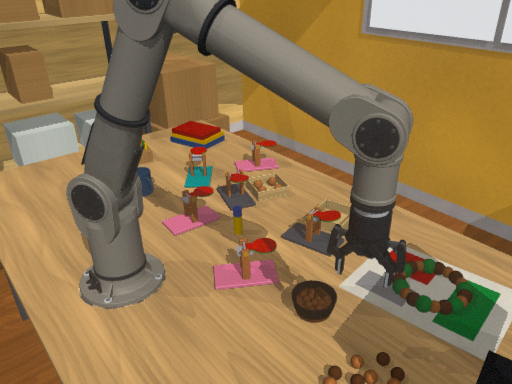

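Scene: there are two dark stands, one at (197,190) in front of the empty tray (171,217) and one at (296,250) in front of the tray with walnuts (253,265). The pink stands at (258,157), (331,205) and (285,345) and the turquoise one at (375,295) are look-alikes. The target is the dark stand at (296,250), which appears in the side view at about (236,190). I'll confirm it in a crop.

```bash
python3 - <<'E'
import cv2,numpy as np
a=cv2.imread('pics/s0.png')[190:290,220:345];b=cv2.imread('pics/d0.png')[155:220,205:295]
a=cv2.resize(a,None,fx=4.6,fy=4.6,interpolation=cv2.INTER_CUBIC)
b=cv2.resize(b,None,fx=8,fy=8,interpolation=cv2.INTER_CUBIC)
cv2.imwrite('pics/c1.png',a);cv2.imwrite('pics/c2.png',b);print(a.shape,b.shape)
E
```

```text
(460, 575, 3) (520, 720, 3)
```

View pics/c1.png

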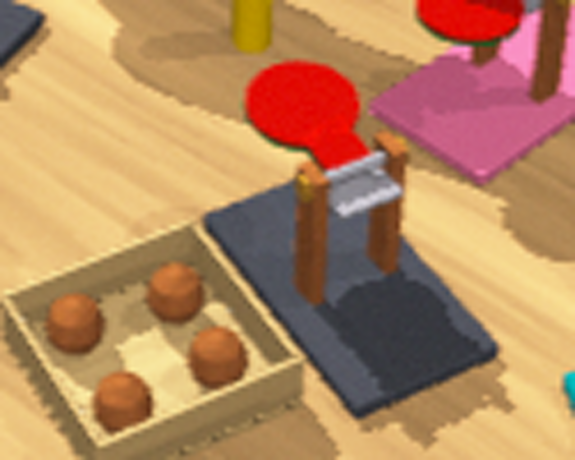

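View pics/c2.png

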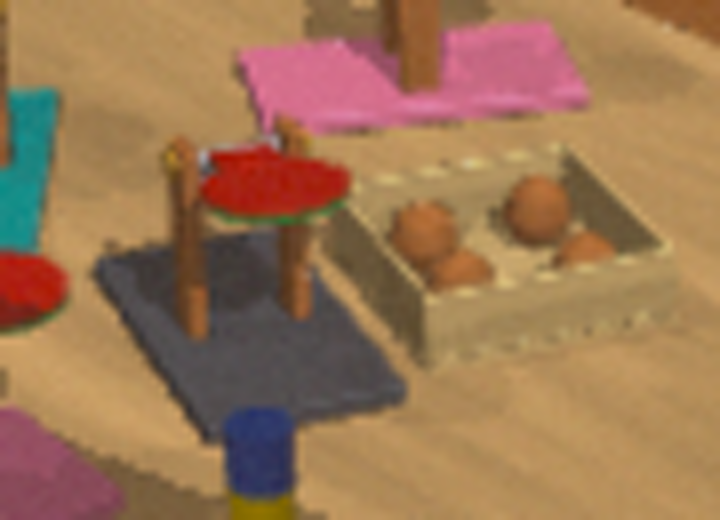

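```bash
cat >> h.py <<'E'
def world(p,X):
    c,s=np.cos(p[2]),np.sin(p[2]);return np.array([p[0]+c*X[0]-s*X[1],p[1]+s*X[0]+c*X[1],X[2]])
E
python3 - <<'E'
from h import *
from scipy.optimize import least_squares
a=dict(np.load('pics/s0.npz'));b=dict(np.load('pics/d0.npz'))
S=lambda u,v:(220+(u+.5)/4.6-.5,190+(v+.5)/4.6-.5)
D=lambda u,v:(205+(u+.5)/8-.5,155+(v+.5)/8-.5)
O=[(a,S(207,215),(-.09,-.05,.012)),(a,S(360,402),(.09,-.05,.012)),(a,S(495,347),(.09,.05,.012)),(a,S(313,177),(0,-.026,.11)),(a,S(391,147),(0,.026,.11)),
(b,D(98,265),(.09,.05,.012)),(b,D(208,430),(-.09,.05,.012)),(b,D(405,385),(-.09,-.05,.012)),(b,D(180,150),(0,.026,.11)),(b,D(290,125),(0,-.026,.11)),
(a,S(302,103),None),(b,D(277,187),None)]
def f(p):
    r=[]
    for d,uv,X in O:
        if X is None:
            t=p[3];X=(-.056*np.cos(t)+.003*np.sin(t),0,.1+.056*np.sin(t)+.003*np.cos(t))
        r+=list(proj(d,world(p,X))-uv)
    return np.array(r)
p=least_squares(f,[.6,0,1.5,.1]).x
print(p,f(p).reshape(-1,2).round(1))
for n,q in dict(edge=(-.09*np.cos(p[3]),0,.1+.09*np.sin(p[3]))).items():print(n,world(p,q))
# neighbours roughly
print('glue',tri([(a,275,175),(b,238,209)]),'pinkpost',tri([(a,340,182),(b,190,193)]))
E
```

```text
[0.53770581 0.17682281 1.24964927 0.09655493] [[-1.  -0.5]
 [-1.1  1.8]
 [ 1.7 -0.1]
 [ 0.4 -1.1]
 [ 0.3 -1.1]
 [-0.5 -0.6]
 [-0.2 -0.2]
 [ 0.9  0.2]
 [ 0.7 -0.5]
 [ 0.2  0.2]
 [ 0.5 -0. ]
 [ 0.1  0.1]]
edge [0.50942917 0.09182193 0.10867645]
glue [ 0.39814005 -0.02604572  0.09178557] pinkpost [0.32046489 0.1512885  0.10964424]
```

>>> send_rows --motion '[{"dp":[0.03,0.02,0.03],"rot":[0,0,0],"grip":0},{"dp":[0.035,0.045,0.02],"rot":[0,0,-0.05],"grip":0},{"dp":[0.035,0.045,0.02],"rot":[0,0,-0.05],"grip":0},{"dp":[0.035,0.045,0.02],"rot":[0,0,-0.05],"grip":0},{"dp":[0.035,0.045,0],"rot":[0,0,-0.05],"grip":0},{"dp":[0.035,0.045,0],"rot":[0,0,-0.05],"grip":0},{"dp":[0.035,0.045,0],"rot":[0,0,-0.05],"grip":0},{"dp":[0.02,0.045,0],"rot":[0,0,-0.05],"grip":0},{"dp":[0,0.045,0],"rot":[0,0,-0.05],"grip":0},{"dp":[0,0.045,0],"rot":[0,0,0],"grip":0},{"dp":[0,0.045,0],"rot":[0,0,0],"grip":0},{"dp":[0,0.045,0],"rot":[0,-0.05,0],"grip":0},{"dp":[0,0.045,0],"rot":[0,-0.07,0],"grip":0},{"dp":[0,0.045,0],"rot":[0,-0.07,0],"grip":0},{"dp":[0,0.045,0],"rot":[0,-0.07,0],"grip":0},{"dp":[-0.01,0.045,0],"rot":[0,-0.07,0],"grip":0},{"dp":[-0.01,0.03,0],"rot":[0,-0.07,0],"grip":0},{"dp":[0,0,0],"rot":[0,0,0],"grip":0}]'

```text
clock: 2.35
tcp_pos: [0.5046, 0.1335, 0.3154]
orientation: [-1.99, 1.996, -0.394]
contact_force: [-0.2, -1.3, -0.0]
grip_width: 0.0003
```

```bash
cat >> h.py <<'E'
from scipy.spatial.transform import Rotation as Ro
RT=np.array([[0,-.7071,.7071],[-1,0,0],[0,-.7071,-.7071]])
P=[.53770581,.17682281,1.24964927]
def st(goal=None):
    o=get_obs();R=Ro.from_rotvec(o['orientation']);p=o['tcp_pos']
    print('t',round(o['clock'],2),'tcp',p.round(4),'F',o['contact_force'].round(1),'z',R.as_matrix()[:,2].round(2),'rot to go',(Ro.from_matrix(RT)*R.inv()).as_rotvec().round(3),'q',o['joints'].round(2))
    c,s=np.cos(P[2]),np.sin(P[2]);d=p[:2]-P[:2];print('stand',(c*d[0]+s*d[1]).round(4),(-s*d[0]+c*d[1]).round(4))
    if goal is not None:print('to go',(np.array(goal)-p).round(4))
E
python3 -c "
from h import *
st((.402,.11,.162))
a=dict(np.load('pics/s0.npz'));b=dict(np.load('pics/d0.npz'))
print('pinkdisc',tri([(a,321,191),(b,204,191)]))"
```

```text
t 2.35 tcp [0.5046 0.1335 0.3154] F [-0.2 -1.3 -0. ] z [ 0.39  0.01 -0.92] rot to go [-0.015 -0.381 -0.003] q [-0.04 -0.03 -0.43  2.07  0.23  0.75 -2.19]
stand -0.0516 0.0177
to go [-0.1026 -0.0235 -0.1534]
pinkdisc [0.37478893 0.13404734 0.10206278]
```

>>> send_rows --motion '[{"dp":[0,-0.01,0],"rot":[0,0,0.1],"grip":0},{"dp":[0,-0.01,0],"rot":[0,0,0.1],"grip":0},{"dp":[0,-0.01,0],"rot":[0,0,0.1],"grip":0},{"dp":[0,-0.01,0],"rot":[0,0,0.1],"grip":0},{"dp":[0,-0.01,0],"rot":[0,0,0.1],"grip":0},{"dp":[0,-0.01,0],"rot":[0,0,0.1],"grip":0},{"dp":[0,-0.01,0],"rot":[0,0,0.1],"grip":0},{"dp":[0,0,0],"rot":[0,0,0.1],"grip":0},{"dp":[-0.005,0,0],"rot":[0.05,-0.05,0],"grip":0},{"dp":[-0.005,0,0],"rot":[0.055,-0.053,0],"grip":0},{"dp":[-0.005,0,0],"rot":[0.055,-0.053,0],"grip":0},{"dp":[-0.005,0,0],"rot":[0.055,-0.053,0],"grip":0},{"dp":[0,0,0],"rot":[0.055,-0.053,0],"grip":0},{"dp":[0,0,0],"rot":[0,0,0],"grip":0}]'

```text
clock: 4.1
tcp_pos: [0.4882, 0.045, 0.3144]
orientation: [-2.209, 0.885, -0.358]
contact_force: [0.3, -0.4, -0.1]
grip_width: -0.0001
```

```bash
cat >> h.py <<'E'
RT=Ro.from_euler('z',.8).as_matrix()@RT
E
python3 -c "
from h import *
st((.469,.066,.123))"
```

```text
t 4.1 tcp [0.4882 0.045  0.3144] F [ 0.3 -0.4 -0.1] z [ 0.48  0.52 -0.7 ] rot to go [-0.01  -0.003 -0.012] q [ 0.16 -0.06  0.02  2.27 -1.06  0.76  0.17]
stand -0.1407 0.0053
to go [-0.0192  0.021  -0.1914]
```

>>> send_rows --motion '[{"dp":[-0.005,0,-0.03],"rot":[0,0,0],"grip":0},{"dp":[-0.005,0.005,-0.03],"rot":[0,0,0],"grip":0},{"dp":[-0.005,0.005,-0.03],"rot":[0,0,0],"grip":0},{"dp":[-0.005,0.005,-0.03],"rot":[0,0,0],"grip":0},{"dp":[0,0.005,-0.03],"rot":[0,0,0],"grip":0},{"dp":[0,0,-0.03],"rot":[0,0,0],"grip":0},{"dp":[0,0,0],"rot":[0,0,0],"grip":0}]'

```text
clock: 4.97
tcp_pos: [0.4568, 0.049, 0.1833]
orientation: [-2.269, 0.891, -0.317]
contact_force: [-0.4, -0.4, 0.4]
grip_width: -0.0001
```

```bash
python3 -c "
from h import *
st((.469,.066,.123))
a=grab('scene','s1');b=grab('side','d1')
A=cv2.resize(a['img'][150:300,220:370],(520,520));B=cv2.resize(b['img'][130:270,150:290],(520,520))
cv2.imwrite('pics/c3.png',cv2.resize(np.hstack([A,B])[:,:,::-1],(800,400)))"
```

```text
t 4.97 tcp [0.4568 0.049  0.1833] F [-0.4 -0.4  0.4] z [ 0.44  0.5  -0.75] rot to go [ 0.029 -0.052 -0.029] q [ 0.34  0.14 -0.19  2.43 -1.36  0.59  0.6 ]
stand -0.1468 0.0364
to go [ 0.0122  0.017  -0.0603]
```

View pics/c3.png

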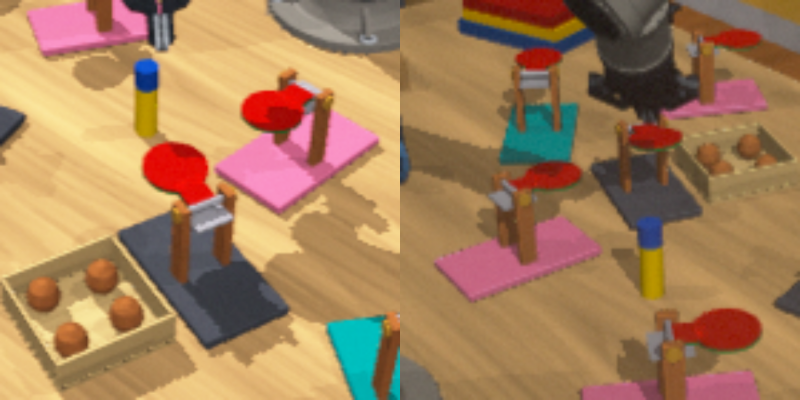

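The fingers are at scene crop (162,45), behind the target disc (175,165), and nothing has been touched. Joints 4 and 5 are at their limits this close in, so I'll move outward to just beyond the paddle's edge and descend there.

>>> send_rows --motion '[{"dp":[0.022,0.004,0],"rot":[0,0,0],"grip":0},{"dp":[0.022,0.004,0],"rot":[0,0,0],"grip":0},{"dp":[0,0.01,-0.015],"rot":[0,0,0],"grip":0},{"dp":[0,0,-0.015],"rot":[0,0,0],"grip":0},{"dp":[0,0,0],"rot":[0,0,0],"grip":0}]'

```text
clock: 5.7
tcp_pos: [0.5064, 0.0663, 0.1569]
orientation: [-2.274, 0.887, -0.326]
contact_force: [0.1, -0.6, -0.8]
grip_width: -0.0001
```

```bash
python3 -c "
from h import *
st((.499,.068,.066))"
```

```text
t 5.7 tcp [0.5064 0.0663 0.1569] F [ 0.1 -0.6 -0.8] z [ 0.44  0.5  -0.75] rot to go [ 0.036 -0.046 -0.031] q [ 0.68  0.32 -0.66  2.34 -1.36  0.38  0.6 ]
stand -0.1147 -0.0052
to go [-0.0074  0.0017 -0.0909]
```

>>> send_rows --motion '[{"dp":[-0.001,-0.002,0],"rot":[0,0,-0.05],"grip":0},{"dp":[-0.001,-0.002,-0.01],"rot":[0,0,-0.05],"grip":0},{"dp":[-0.001,0,-0.02],"rot":[0,0,-0.05],"grip":0},{"dp":[0,0,-0.015],"rot":[0,0,-0.05],"grip":0},{"dp":[0,0,0],"rot":[0,0,0],"grip":0}]'

```text
clock: 6.32
tcp_pos: [0.5101, 0.0418, 0.1404]
orientation: [-2.221, 1.118, -0.351]
contact_force: [0.3, -0.4, 0.2]
grip_width: -0.0002
```

```bash
python3 -c "
from h import *
st((.499,.068,.066))"
```

```text
t 6.33 tcp [0.5101 0.0418 0.1404] F [ 0.3 -0.4  0.2] z [ 0.49  0.41 -0.77] rot to go [ 0.036 -0.099  0.146] q [ 0.89  0.39 -0.91  2.35 -1.36  0.17  0.48]
stand -0.1368 -0.0165
to go [-0.0111  0.0262 -0.0744]
```

```bash
cat > kin.py <<'E'
from h import *
from scipy.optimize import least_squares
import itertools
D=[([1.05594481,.47771639,.0223582,1.55631836,-.01150936,1.10929437,-.08309092],[.26683033,-.61946097,.23043838],[-2.62369,1.72653,.0022]),
([-.04,-.03,-.43,2.07,.23,.75,-2.19],[.5046,.1335,.3154],[-1.99,1.996,-.394]),
([.16,-.06,.02,2.27,-1.06,.76,.17],[.4882,.045,.3144],[-2.209,.885,-.358]),
([.34,.14,-.19,2.43,-1.36,.59,.6],[.4568,.049,.1833],[-2.269,.891,-.317]),
([.68,.32,-.66,2.34,-1.36,.38,.6],[.5064,.0663,.1569],[-2.274,.887,-.326]),
([.89,.39,-.91,2.35,-1.36,.17,.48],[.5101,.0418,.1404],[-2.221,1.118,-.351])]
def fk(q,L,s):
    R=np.eye(3);p=np.zeros(3)
    for i in range(7):
        if i in(1,3,5):p=p+R@np.array([L[3+i//2],0,L[i//2]])
        R=R@Ro.from_euler('zyzyzyz'[i],s[i]*q[i]).as_matrix()
    p=p+R@np.array([L[6],0,L[7]]);return p,R
def rotres(s):
    e=0
    Rs=[fk(q,np.zeros(8),s)[1].T@Ro.from_rotvec(r).as_matrix() for q,p,r in D]
    return sum(np.linalg.norm(Rs[0]-R) for R in Rs),Rs[0]
if __name__=='__main__':
    res=sorted([(rotres(s)[0],s) for s in itertools.product((1,-1),repeat=7)])[:4];print(res)
    for e,s in res[:2]:
        f=lambda L:np.concatenate([fk(q,L,s)[0]-p for q,p,r in D]+[.01*np.array(L[3:7])])
        r=least_squares(f,[.3,.4,.4,0,0,0,0,.3]);print(s,r.x.round(4),np.abs(f(r.x)).max(),rotres(s)[1].round(2))
E
python3 kin.py
```

```text
[(np.float64(0.04635539091912463), (-1, 1, -1, 1, -1, 1, -1)), (np.float64(5.49143347558437), (-1, -1, -1, 1, -1, 1, -1)), (np.float64(5.495891853786923), (-1, -1, 1, -1, 1, -1, 1)), (np.float64(5.896042771670106), (-1, 1, 1, 1, -1, 1, -1))]
(-1, 1, -1, 1, -1, 1, -1) [ 0.3084  0.4465  0.4482  0.0213  0.0062 -0.0028 -0.0353  0.2625] 0.05031965658225651 [[-1. -0. -0.]
 [ 0. -1.  0.]
 [-0.  0.  1.]]
(-1, -1, -1, 1, -1, 1, -1) [ 0.4183 -0.1346  0.1264  0.2988  0.29    0.2227  0.1228 -0.1411] 0.15686442656240937 [[-0.58 -0.05  0.81]
 [-0.05 -1.   -0.09]
 [ 0.81 -0.09  0.58]]
```

```bash
cat > kin2.py <<'E'
from kin import *
S=(-1,1,-1,1,-1,1,-1);RE=np.diag([-1,-1,1.])
def fk2(q,L):
    R=np.eye(3);p=np.zeros(3)
    for i in range(7):
        p=p+R@np.array(L[3*i:3*i+3])
        R=R@Ro.from_euler('zyzyzyz'[i],S[i]*q[i]).as_matrix()
    return p+R@np.array(L[21:24]),R@RE
w=np.ones(24);
f=lambda L:np.concatenate([fk2(q,L)[0]-p for q,p,r in D]+[.003*np.array([L[k] for k in range(24) if k not in (2,5,8,11,14,17,20,23)])])
r=least_squares(f,np.array([0,0,.1]*8));L=r.x
if __name__=='__main__':
    print(L.reshape(8,3).round(3),np.abs(f(L)).max())
E
python3 kin2.py
```

```text
[[ 0.037  0.038  0.112]
 [-0.002 -0.042  0.112]
 [-0.025 -0.042  0.13 ]
 [ 0.014 -0.008  0.499]
 [ 0.018 -0.008  0.525]
 [-0.017 -0.001 -0.066]
 [-0.001 -0.001  0.045]
 [ 0.    -0.011  0.306]] 0.0014637622562172214
```

```bash
cat > kin2.py <<'E'
from kin import *
S=(-1,1,-1,1,-1,1,-1);RE=np.diag([-1,-1,1.])
def full(k):
    h,L1,L2,L3,a,a2,b=k;T=np.zeros((8,3));T[1]=0,0,h;T[3]=a,0,L1;T[4]=a2,0,0;T[5]=0,0,L2;T[6]=b,0,0;T[7]=0,0,L3;return T
def fk2(q,T):
    R=np.eye(3);p=np.zeros(3)
    for i in range(7):
        p=p+R@T[i]
        R=R@Ro.from_euler('zyzyzyz'[i],S[i]*q[i]).as_matrix()
    return p+R@T[7],R@RE
f=lambda k:np.concatenate([fk2(q,full(k))[0]-p for q,p,r in D])
K=least_squares(f,[.35,.4,.4,.3,.02,-.02,.05]).x;T=full(K)
if __name__=='__main__':
    print(K.round(4),np.abs(f(K)).max())
E
python3 kin2.py
```

```text
[ 0.2486  0.505   0.4246  0.2681  0.0321 -0.0021 -0.0278] 0.06848160607959544
```

```bash
sed -i 's/h,L1,L2,L3,a,a2,b=k/h,L1,L2,L3,a,a2,b,y1,y3,y5=k/; s/T\[1\]=0,0,h/T[1]=0,y1,h/; s/T\[3\]=a,0,L1/T[3]=a,y3,L1/; s/T\[5\]=0,0,L2/T[5]=0,y5,L2/; s/-.02,.05\]/-.02,.05,0,0,0]/' kin2.py; python3 kin2.py
```

```text
[ 0.2821  0.5355  0.4653  0.3189  0.0102 -0.0037  0.0014 -0.0314 -0.0281
 -0.0031] 0.002656749399792907
```

```bash
cat > ik.py <<'E'
from kin2 import *
lo=np.array([-2.96,-.34,-1.41,.24,-1.37,.17]);hi=np.array([2.96,2.1,1.46,2.44,4.51,1.92])
def ik(pos,z,m=.08,n=10,seed=0):
    rng=np.random.default_rng(seed);best=None
    def g(q):
        p,R=fk2(np.append(q,0),T);return np.concatenate([(p-pos)*5,R[:,2]-z])
    for i in range(n):
        q0=rng.uniform(lo+m,hi-m);q0[0]=rng.uniform(-1.2,1.2);q0[1]=rng.uniform(0,1)
        r=least_squares(g,q0,bounds=(lo+m,hi-m),max_nfev=60)
        if best is None or r.cost<best[0]-1e-9:best=(r.cost,r.x)
        if r.cost<1e-7:break
    return best
def zdir(az,t):return np.array([np.cos(az)*np.sin(t),np.sin(az)*np.sin(t),-np.cos(t)])
if __name__=='__main__':
    for t in (30,40,50,60,75):
        for az in (-.3,0,.3,.5,.7,.9,1.25):
            out=[]
            for X in ((-.12,0,.07),(-.075,0,.07),(0,0,.18),(.075,0,.11)):
                c,q=ik(world(P,X),zdir(az,np.radians(t)));out.append(round(float(np.sqrt(2*c)),3))
            print(t,az,out,q.round(2) if max(out)<.01 else '')
E
time python3 ik.py
```

```text
30 -0.3 [0.021, 0.0, 0.0, 0.0] 
30 0 [0.071, 0.007, 0.0, 0.0] 
30 0.3 [0.067, 0.017, 0.0, 0.0] 
30 0.5 [0.033, 0.0, 0.0, 0.0] 
30 0.7 [0.0, 0.0, 0.0, 0.0] [ 0.55  0.82 -1.33  2.14  1.49  0.65]
30 0.9 [0.0, 0.0, 0.0, 0.0] [ 0.6   0.85 -1.33  2.11  1.32  0.58]
30 1.25 [0.0, 0.0, 0.0, 0.0] [ 0.64  0.91 -1.33  2.01  0.94  0.6 ]
40 -0.3 [0.134, 0.048, 0.0, 0.0] 
40 0 [0.214, 0.143, 0.0, 0.0] 
40 0.3 [0.206, 0.16, 0.0, 0.0] 
40 0.5 [0.153, 0.121, 0.0, 0.0] 
40 0.7 [0.073, 0.052, 0.007, 0.0] 
40 0.9 [0.0, 0.0, 0.0, 0.0] [ 0.66  0.86 -1.3   2.2   1.73  0.41]
40 1.25 [0.0, 0.0, 0.0, 0.0] [ 0.73  0.97 -1.33  2.07  0.96  0.42]
50 -0.3 [0.226, 0.129, 0.0, 0.0] 
50 0 [0.351, 0.271, 0.057, 0.0] 
50 0.3 [0.338, 0.299, 0.117, 0.013] 
50 0.5 [0.254, 0.235, 0.097, 0.017] 
50 0.7 [0.143, 0.134, 0.033, 0.0] 
50 0.9 [0.02, 0.017, 0.0, 0.0] 
50 1.25 [0.0, 0.0, 0.0, 0.0] [ 0.8   1.07 -1.33  2.11  0.99  0.26]
60 -0.3 [0.288, 0.183, 0.0, 0.0] 
60 0 [0.472, 0.373, 0.169, 0.0] 
60 0.3 [0.447, 0.427, 0.259, 0.133] 
60 0.5 [0.317, 0.317, 0.226, 0.14] 
60 0.7 [0.174, 0.181, 0.132, 0.068] 
60 0.9 [0.028, 0.037, 0.007, 0.0] 
60 1.25 [0.0, 0.0, 0.0, 0.0] [-0.49  0.7   0.5   2.22  4.42  1.25]
75 -0.3 [0.305, 0.199, 0.058, 0.0] 
75 0 [0.476, 0.415, 0.283, 0.058] 
75 0.3 [0.431, 0.432, 0.465, 0.23] 
75 0.5 [0.295, 0.308, 0.372, 0.25] 
75 0.7 [0.144, 0.161, 0.22, 0.127] 
75 0.9 [0.008, 0.007, 0.061, 0.0] 
75 1.25 [0.0, 0.0, 0.0, 0.0] [-0.39  0.87  0.44  2.22  4.31  1.57]
real	1m8.079s
user	1m8.034s
sys	0m0.229s
```

```bash
cat > t.py <<'E'
from ik import *
for az in (1.0,1.25,1.5):
  for t in (35,45,55):
    for X in ((-.13,0,.2),(-.12,0,.07),(-.075,0,.07),(0,0,.18),(.075,0,.11)):
        sols=[]
        for s in range(14):
            c,q=ik(world(P,X),zdir(az,np.radians(t)),m=.04,n=1,seed=s)
            if c<1e-5:sols.append(q)
        sols.sort(key=lambda q:q[4]);
        if sols:print(az,t,X,len(sols),sols[0].round(2),sols[len(sols)//2].round(2),sols[-1].round(2))
        else: print(az,t,X,'none')
E
python3 t.py
```

```text
1.0 35 (-0.13, 0, 0.2) 10 [-0.2   0.16  0.33  2.27 -1.03  0.71] [ 0.25  0.17 -0.17  2.24 -0.94  0.65] [ 1.18  0.44 -1.27  2.2  -0.2   0.47]
1.0 35 (-0.12, 0, 0.07) 10 [ 0.39  0.46 -0.36  2.31 -1.33  0.39] [ 0.58  0.5  -0.59  2.29 -1.16  0.29] [ 1.12  0.95 -1.35  2.28  1.16  0.42]
1.0 35 (-0.075, 0, 0.07) 14 [ 0.41  0.49 -0.5   2.28 -1.33  0.28] [ 0.53  0.53 -0.66  2.28 -1.16  0.21] [-0.95  1.12  1.36  2.37  4.47  1.56]
1.0 35 (0, 0, 0.18) 10 [-0.38  0.24  0.22  2.22 -1.16  0.53] [ 0.1   0.26 -0.32  2.19 -0.95  0.42] [ 0.89  0.65 -1.37  2.15  0.66  0.39]
1.0 35 (0.075, 0, 0.11) 13 [-0.13  0.43 -0.23  2.16 -1.33  0.28] [ 0.5   0.66 -1.05  2.13  0.99  0.22] [-1.23  1.    1.35  2.23  4.47  1.31]
1.0 45 (-0.13, 0, 0.2) 10 [ 0.08  0.21  0.13  2.31 -1.29  0.79] [ 0.55  0.24 -0.39  2.28 -1.19  0.68] [ 1.2   0.46 -1.18  2.25 -0.71  0.44]
1.0 45 (-0.12, 0, 0.07) 10 [ 0.92  0.69 -0.89  2.31 -1.33  0.22] [ 0.92  0.69 -0.89  2.31 -1.33  0.22] [ 1.22  1.07 -1.35  2.31  1.26  0.3 ]
1.0 45 (-0.075, 0, 0.07) 6 [ 1.07  1.   -1.28  2.31  1.5   0.22] [-0.62  0.75  0.86  2.4   4.43  1.22] [-0.16  0.54  0
[... 4513 characters left out ...]

1.5 55 (-0.13, 0, 0.2) 10 [-0.06  0.49  0.45  2.08 -1.14  1.36] [ 0.41  0.46 -0.15  2.05 -0.98  1.16] [ 1.25  0.96 -1.37  2.   -0.04  0.82]
1.5 55 (-0.12, 0, 0.07) 10 [ 0.09  0.72  0.24  2.1  -1.24  1.2 ] [ 0.52  0.72 -0.31  2.06 -1.    0.93] [ 1.19  1.25 -1.31  2.03  0.34  0.69]
1.5 55 (-0.075, 0, 0.07) 10 [ 0.09  0.7   0.12  2.09 -1.27  1.11] [ 0.54  0.74 -0.44  2.06 -0.99  0.82] [ 1.1   1.23 -1.29  2.03  0.32  0.61]
1.5 55 (0, 0, 0.18) 9 [-0.04  0.5   0.11  2.06 -1.25  1.11] [ 0.21  0.5  -0.2   2.04 -1.15  0.98] [ 0.83  0.76 -1.05  2.   -0.54  0.65]
1.5 55 (0.075, 0, 0.11) 13 [ 0.03  0.64 -0.15  2.02 -1.33  0.89] [ 0.46  0.76 -0.7   1.99 -0.97  0.6 ] [-0.87  1.1   1.15  2.08  4.47  1.83]
```

>>> send_rows --motion '[{"dp":[0,0,0.03],"rot":[0,0,0.07],"grip":0},{"dp":[0,0,0.03],"rot":[0,0,0.1],"grip":0},{"dp":[-0.005,0,0],"rot":[0,0,0.1],"grip":0},{"dp":[-0.005,0,0],"rot":[0,0,0.1],"grip":0},{"dp":[-0.005,0,0],"rot":[0,0,0.1],"grip":0},{"dp":[0,0,0],"rot":[0,0,0.1],"grip":0},{"dp":[0,0,0],"rot":[0.03,0,0.1],"grip":0},{"dp":[0,0,0],"rot":[0.05,-0.01,0],"grip":0},{"dp":[0,0,0],"rot":[0,0,0],"grip":0}]'

```text
clock: 7.45
tcp_pos: [0.4921, 0.0438, 0.2038]
orientation: [-2.373, 0.268, -0.043]
contact_force: [-0.6, -0.1, -0.8]
grip_width: -0.0001
```

```bash
cat >> h.py <<'E'
RT=Ro.from_euler('z',.6).as_matrix()@RT
E
python3 -c "
from h import *
st((.4935,.044,.2))"
```

```text
t 7.45 tcp [0.4921 0.0438 0.2038] F [-0.6 -0.1 -0.8] z [ 0.11  0.68 -0.73] rot to go [ 0.024 -0.051  0.035] q [ 0.73  0.39 -0.58  2.06 -0.71  0.91  0.45]
stand -0.1406 0.0013
to go [ 0.0014  0.0002 -0.0038]
```

>>> send_rows --motion '[{"dp":[0,0,-0.025],"rot":[0.024,-0.05,0.035],"grip":0},{"dp":[0,0,-0.025],"rot":[0,0,0],"grip":0},{"dp":[0,0,-0.025],"rot":[0,0,0],"grip":0},{"dp":[0,0,-0.025],"rot":[0,0,0],"grip":0},{"dp":[0,0,-0.025],"rot":[0,0,0],"grip":0},{"dp":[0,0,-0.012],"rot":[0,0,0],"grip":0},{"dp":[0,0,0],"rot":[0,0,0],"grip":0}]'

```text
clock: 8.32
tcp_pos: [0.4926, 0.045, 0.0642]
orientation: [-2.365, 0.19, -0.081]
contact_force: [-0.4, 0.9, -0.9]
grip_width: -0.0001
```

```bash
python3 -c "
from h import *
st(world(P,(-.14,0,.066)))
st(world(P,(-.072,0,.066)))
a=grab('scene','s2');b=grab('side','d2')
A=cv2.resize(a['img'][150:300,220:370],(520,520));B=cv2.resize(b['img'][130:230,180:280],(520,520))
cv2.imwrite('pics/c4.png',cv2.resize(np.hstack([A,B])[:,:,::-1],(800,400)))"
```

```text
t 8.32 tcp [0.4926 0.045  0.0642] F [-0.4  0.9 -0.9] z [ 0.11  0.69 -0.72] rot to go [ 0.016  0.    -0.009] q [ 0.73  0.67 -0.59  2.12 -0.74  0.64  0.72]
stand -0.1393 0.0012
to go [ 0.0009 -0.001   0.0018]
t 8.32 tcp [0.4926 0.045  0.0642] F [-0.4  0.9 -0.9] z [ 0.11  0.69 -0.72] rot to go [ 0.016  0.    -0.009] q [ 0.73  0.67 -0.59  2.12 -0.74  0.64  0.72]
stand -0.1393 0.0012
to go [0.0224 0.0635 0.0018]
```

View pics/c4.png

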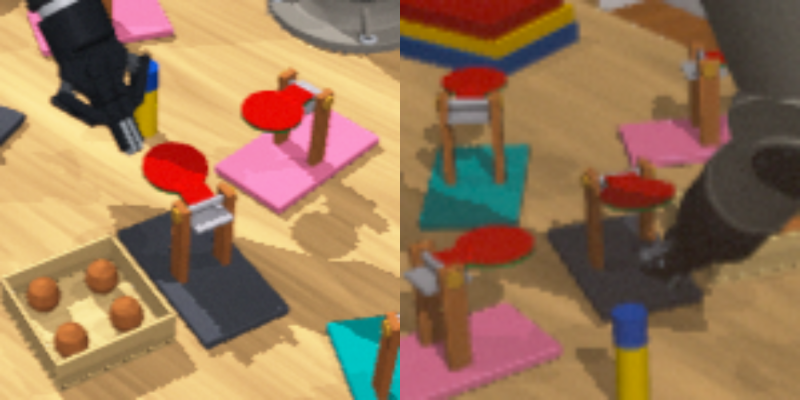

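The tip (scene crop (130,145)) is just beyond the disc's edge and lower than it, in line with the paddle. I'll slide it under and begin lifting.

>>> send_rows --motion '[{"dp":[0.0041,0.0123,0],"rot":[0,0,0],"grip":0},{"dp":[0.0041,0.0123,0],"rot":[0,0,0],"grip":0},{"dp":[0.0041,0.0123,0],"rot":[0,0,0],"grip":0},{"dp":[0.0041,0.0123,0],"rot":[0,0,0],"grip":0},{"dp":[0.0041,0.0123,0],"rot":[0,0,0],"grip":0},{"dp":[0,0,0],"rot":[0,0,0],"grip":0},{"dp":[0.0003,0.001,0.008],"rot":[0,0,0],"grip":0},{"dp":[0.0006,0.002,0.008],"rot":[0,0,0],"grip":0},{"dp":[0.0006,0.002,0.008],"rot":[0,0,0],"grip":0},{"dp":[0.0006,0.002,0.008],"rot":[0,0,0],"grip":0},{"dp":[0,0,0],"rot":[0,0,0],"grip":0}]'

```text
clock: 9.8
tcp_pos: [0.5184, 0.1179, 0.1016]
orientation: [-2.367, 0.187, -0.088]
contact_force: [0.7, -0.4, -0.2]
grip_width: 0.0002
```

```bash
python3 -c "
from h import *
st(world(P,(-.056,0,.136)))
a=grab('scene','s3');b=grab('side','d3')
A=cv2.resize(a['img'][150:300,220:370],(520,520));B=cv2.resize(b['img'][130:230,180:280],(520,520))
cv2.imwrite('pics/c5.png',cv2.resize(np.hstack([A,B])[:,:,::-1],(800,400)))"
```

```text
t 9.8 tcp [0.5184 0.1179 0.1016] F [ 0.7 -0.4 -0.2] z [ 0.12  0.69 -0.72] rot to go [ 0.018  0.006 -0.009] q [ 0.61  0.61 -0.65  2.11 -0.8   0.59  0.6 ]
stand -0.062 -0.0003
to go [0.0016 0.0058 0.0344]
```

View pics/c5.png

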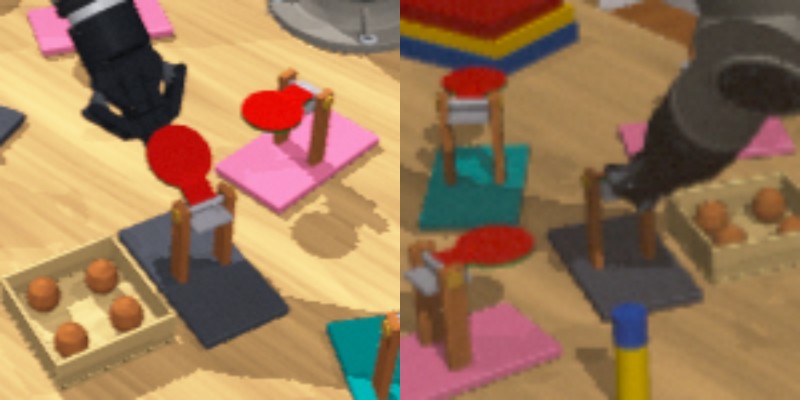

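The paddle has risen to roughly 25–30° (disc at scene crop (180,155)), and the stand has not moved. Continuing over the top.

>>> send_rows --motion '[{"dp":[0.0006,0.0019,0.0115],"rot":[0,0,0],"grip":0},{"dp":[0.0006,0.0019,0.0115],"rot":[0,0,0],"grip":0},{"dp":[0.0006,0.0019,0.0115],"rot":[0,0,0],"grip":0},{"dp":[0.003,0.009,0.0085],"rot":[0,0,0],"grip":0},{"dp":[0.003,0.009,0.0085],"rot":[0,0,0],"grip":0},{"dp":[0.0027,0.0082,0.003],"rot":[0,0,0],"grip":0},{"dp":[0.0027,0.0082,0.003],"rot":[0,0,0],"grip":0},{"dp":[0.0027,0.0082,0.003],"rot":[0,0,0],"grip":0},{"dp":[0.003,0.0092,0.0015],"rot":[0,0,0],"grip":0},{"dp":[0.003,0.0092,0.0015],"rot":[0,0,0],"grip":0},{"dp":[0.003,0.0092,0.0015],"rot":[0,0,0],"grip":0},{"dp":[0,0,0],"rot":[0,0,0],"grip":0}]'

```text
clock: 11.4
tcp_pos: [0.5438, 0.2003, 0.1702]
orientation: [-2.366, 0.187, -0.084]
contact_force: [-0.0, -0.3, 0.4]
grip_width: 0.0002
```

```bash
python3 -c "
from h import *
st(world(P,(.046,0,.15)))
a=grab('scene','s4');b=grab('side','d4')
A=cv2.resize(a['img'][150:300,220:370],(520,520));B=cv2.resize(b['img'][130:230,180:280],(520,520))
cv2.imwrite('pics/c6.png',cv2.resize(np.hstack([A,B])[:,:,::-1],(800,400)))"
```

```text
t 11.4 tcp [0.5438 0.2003 0.1702] F [-0.  -0.3  0.4] z [ 0.12  0.69 -0.72] rot to go [ 0.017  0.004 -0.011] q [ 0.46  0.5  -0.67  2.04 -0.81  0.62  0.39]
stand 0.0242 0.0016
to go [ 0.0084  0.0202 -0.0202]
```

View pics/c6.png

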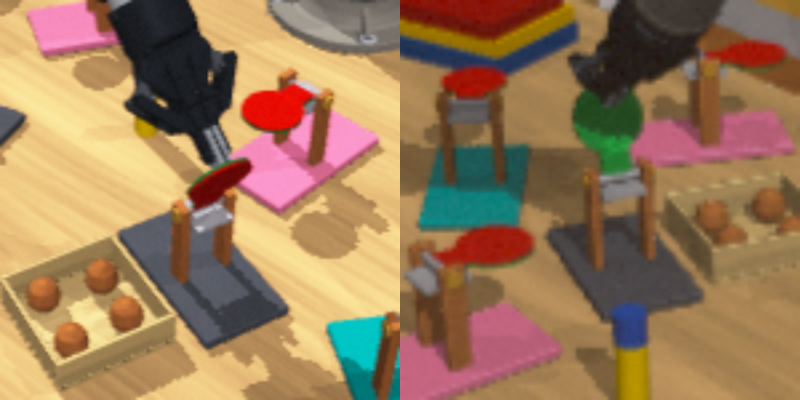

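The paddle is past vertical at roughly 115°, with green showing in the side view (crop (610,115)). The stand has not moved. Now pushing it down.

>>> send_rows --motion '[{"dp":[0.0023,0.007,-0.0067],"rot":[0,0,0],"grip":0},{"dp":[0.0023,0.007,-0.0067],"rot":[0,0,0],"grip":0},{"dp":[0.0023,0.007,-0.0067],"rot":[0,0,0],"grip":0},{"dp":[0.0025,0.0076,-0.008],"rot":[0,0,0],"grip":0},{"dp":[0.0025,0.0076,-0.008],"rot":[0,0,0],"grip":0},{"dp":[0.0015,0.0045,-0.0072],"rot":[0,0,0],"grip":0},{"dp":[0.001,0.003,-0.0072],"rot":[0,0,0],"grip":0},{"dp":[0.001,0.003,-0.0072],"rot":[0,0,0],"grip":0},{"dp":[0,0,0],"rot":[0,0,0],"grip":0}]'

```text
clock: 12.62
tcp_pos: [0.5599, 0.2486, 0.1069]
orientation: [-2.367, 0.191, -0.083]
contact_force: [-0.2, 0.1, -0.1]
grip_width: -0.0
```

```bash
python3 -c "
from h import *
st(world(P,(.075,0,.111)))
a=grab('scene','s5');b=grab('side','d5')
A=cv2.resize(a['img'][185:285,240:340],(520,520));B=cv2.resize(b['img'][130:230,180:280],(520,520))
cv2.imwrite('pics/c7.png',cv2.resize(np.hstack([A,B])[:,:,::-1],(800,400)))"
```

```text
t 12.62 tcp [0.5599 0.2486 0.1069] F [-0.2  0.1 -0.1] z [ 0.12  0.69 -0.72] rot to go [ 0.017  0.001 -0.008] q [ 0.37  0.65 -0.69  2.03 -0.84  0.45  0.43]
stand 0.0751 0.0016
to go [ 0.0015 -0.0006  0.0041]
```

View pics/c7.png

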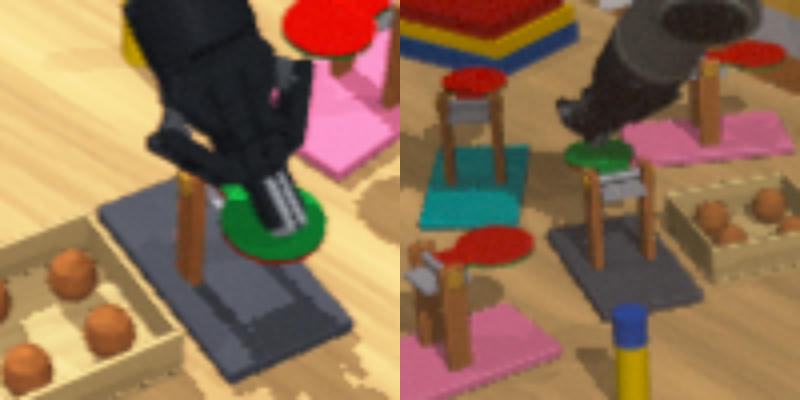

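Green is up and close to level (scene crop disc at (272,220)). I'll lift off clear and measure the angle.

>>> send_rows --motion '[{"dp":[0,0,0.012],"rot":[0,0,0],"grip":0},{"dp":[0,0,0.03],"rot":[0,0,0],"grip":0},{"dp":[0,0,0.04],"rot":[0,0,0],"grip":0},{"dp":[0,-0.02,0.04],"rot":[0,0,0],"grip":0},{"dp":[0,-0.04,0.03],"rot":[0,0,0],"grip":0},{"dp":[0,-0.045,0],"rot":[0,0,0],"grip":0},{"dp":[0,-0.045,0],"rot":[0,0,0],"grip":0},{"dp":[0,-0.045,0],"rot":[0,0,0],"grip":0},{"dp":[0,0,0],"rot":[0,0,0],"grip":0}]'

```text
clock: 13.85
tcp_pos: [0.5586, 0.0481, 0.2754]
orientation: [-2.373, 0.183, -0.097]
contact_force: [-0.6, 0.1, 1.0]
grip_width: 0.0003
```

```bash
cat > m.py <<'E'
from h import *
import sys
from scipy.optimize import minimize_scalar
n=sys.argv[1];st()
a=grab('scene','s'+n);b=grab('side','d'+n)
def outline(th,off):
    f=np.linspace(0,2*np.pi,60);r=.056+.034*np.cos(f);y=.034*np.sin(f)
    return np.array([world(P,(-ri*np.cos(th)-off*np.sin(th),yi,.1+ri*np.sin(th)-off*np.cos(th))) for ri,yi in zip(r,y)])
def mask(d,col):
    i=d['img'].astype(int);m=(i[...,1]>i[...,0]*1.4)&(i[...,1]>i[...,2]*1.8)&(i[...,1]>50)
    k=np.zeros(m.shape,np.uint8);u,v=proj(d,world(P,(.056,0,.1))).astype(int);k[v-28:v+28,u-28:u+28]=1
    return (m&(k>0)).astype(np.uint8)
M=[mask(a,0),mask(b,0)];print('green px',[m.sum() for m in M])
for d,m,nm in((a,M[0],'scene'),(b,M[1],'side')):
    res=[]
    for th in np.radians(np.arange(168,190,1)):
        q=np.zeros(m.shape,np.uint8);o=np.array([proj(d,X) for X in outline(th,.003)])
        cv2.fillPoly(q,[np.round(o*16).astype(np.int32)],1,shift=4)
        neck=[world(P,(-r*np.cos(th)-.003*np.sin(th),y,.1+r*np.sin(th)-.003*np.cos(th))) for r,y in((.008,.015),(.04,.015),(.04,-.015),(.008,-.015))]
        cv2.fillPoly(q,[np.round(np.array([proj(d,X) for X in neck])*16).astype(np.int32)],1,shift=4)
        res.append(((q&m).sum()/(q|m).sum(),round(np.degrees(th))))
    print(nm,[(t,round(float(i),2)) for i,t in sorted(res)[::-1][:7]])
A=cv2.resize(a['img'][150:300,200:350],(600,600),interpolation=2);B=cv2.resize(b['img'][150:220,200:270],(600,600),interpolation=2)
cv2.imwrite('pics/f%s.png'%n,cv2.resize(np.hstack([A,B])[:,:,::-1],(800,400)))
E
python3 m.py 6
```

```text
t 13.85 tcp [0.5586 0.0481 0.2754] F [-0.6  0.1  1. ] z [ 0.12  0.68 -0.72] rot to go [ 0.024  0.013 -0.01 ] q [ 0.63  0.37 -0.52  1.88 -0.7   1.03  0.39]
stand -0.1155 -0.0605
green px [np.uint64(476), np.uint64(105)]
scene [(181, 0.92), (182, 0.91), (180, 0.9), (183, 0.89), (179, 0.88), (184, 0.88), (185, 0.85)]
side [(183, 0.8), (182, 0.8), (184, 0.77), (181, 0.75), (180, 0.73), (179, 0.72), (185, 0.69)]
```

View pics/f6.png

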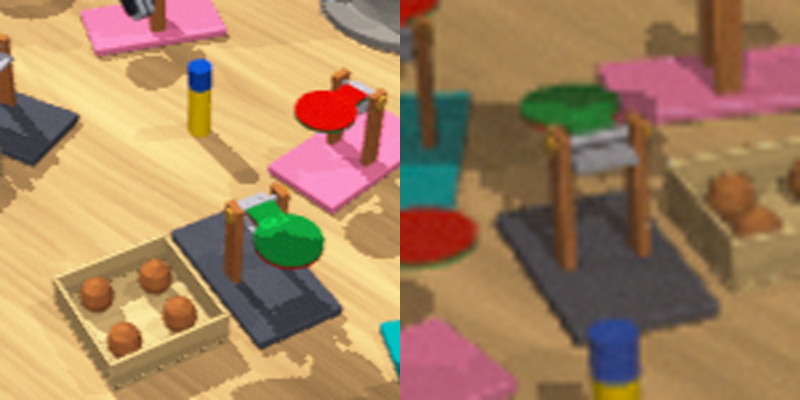

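The paddle lies green side up (scene crop (290,240)), fitted at 181–183°. I'll check that the stand and the other things haven't shifted, then hand in.

```bash
python3 - <<'E'
from h import *
for n in 'sd':
    x=cv2.imread(f'pics/{n}0.png',0);y=cv2.imread(f'pics/{n}6.png',0)
    print(n)
    for nm,X in dict(plate_mx=(-.09,.05,.012),plate_mt=(-.09,-.05,.012),plate_px=(.09,-.05,.012),tray=(-.06,-.14,.04),post=(0,-.026,.11),post2=(0,.026,.11)).items():
        d=dict(np.load(f'pics/{n}0.npz'));u,v=proj(d,world(P,X)).astype(int)
        t=x[v-6:v+7,u-6:u+7];r=cv2.matchTemplate(y[v-12:v+13,u-12:u+13],t,cv2.TM_CCOEFF_NORMED)
        _,m,_,l=cv2.minMaxLoc(r);print(nm,round(m,2),l[0]-6,l[1]-6)
    p=(171,178) if n=='s' else (320,218)
    if n=='s':print('empty marker diff',cv2.absdiff(x[145:240,140:230],y[145:240,140:230]).max(),'glue',cv2.absdiff(x[170:202,268:282],y[170:202,268:282]).max())
hand_in()
E
```

```text
s
plate_mx 0.64 -1 -6
plate_mt 0.99 0 0
plate_px 1.0 0 0
tray 1.0 0 0
post 0.58 2 -6
post2 0.54 0 0
empty marker diff 75 glue 73
d
plate_mx 0.99 0 0
plate_mt 0.99 0 0
plate_px 0.39 5 -6
tray 1.0 0 0
post 0.61 -5 -6
post2 0.55 -4 -6
the job is handed in; nothing more can be done
```

The walnut tray's marker now lies with its green face up. I lifted the paddle from underneath with closed, tilted fingertips, pushed it over the pivot and down, then backed away. The job was handed in at about 14 s of the 48 s limit.

- **Paddle angle:** the last pictures fit 181° (scene camera) and 182–183° (side camera). That is 1–3° past level.
- **Contact force:** the readings between moves stayed around 1 N or less.
- **Stand and tray:** at the clear check points (two plate corners in each view, and the tray) nothing had moved by even a pixel. The match was poor at the post tops in both views and at one plate corner in each. That is probably because the paddle and its shadow now look different there, but those points confirm nothing.
- **Empty tray's marker and glue stick:** the arm never came near the empty tray's marker, but passed close by the glue stick on the way in. The pixel comparison of both was inconclusive: brightness differed by up to 75, which I put down to the arm's moving shadow. In the last picture the glue stick stands upright. I did not check the empty tray's paddle separately at the end.

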